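Bolt the refrigerator control box shut

ROBOT

A 6-joint arm with a two-finger parallel gripper is mounted at the origin on the work surface. World frame = base frame: x ahead of the robot, y to its left, z up, the work surface at z = 0. Lengths are in m, angles in degrees, forces in N, time in s.
With the tool pointing down it reaches from about 0.325 to 0.85 m from the base axis. Payload 15.5 kg.
Tool frame: the origin (TCP) lies midway between the tips of the shut fingers; the grasp point (between the pads) lies 19 mm behind it; y points along the fingers, x is the direction in which the jaws open and shut, and the axes are right-handed (so a half turn about y gives the same grasp; the last joint's range is limited). The gripper opens to 91 mm and grips with 3 to 60 N. Pads are 32 mm wide; open, the fingers measure 118 mm over their backs; the gripper's body (76 mm by 178 mm) begins 60 mm behind the grasp point.
Start: joints at [-70.445, 28.281, 77.091, -0, 74.628, -5.472], TCP at [0.264, -0.566, 0.214] pointing down, gripper open.
Joint ranges: [-166.48, 166.48], [-47.26, 123.95], [12.59, 153.08], [-70.14, 250.14], [6.76, 159.57], [-176.63, 176.63]. Speed limits (degrees/s): [108.29, 108.29, 147.25, 172.46, 172.46, 172.46].

INTERFACE

Orientations are given as a 3x3 rotation matrix whose columns are the frame's x, y, z axes.
In Python, from bench import ctrl gives the robot as it stands. The module is installed in compiled form; this text tells all that it offers. Calls block until the motion is done:
- ctrl.goto(position, orientation): joint-space move of the TCP to a pose.
- ctrl.move_l(position, vel=0.15, ori=None, contact_N=None): straight line of the TCP; ori=None keeps the orientation; vel is the mean speed in m/s. With contact_N (N) it stops when the force on the tool has changed by that much, and returns True; else False.
- ctrl.movej(angles): joint-space move.
- ctrl.command_gripper(opening): opening from 0.0 (shut) to 1.0 (fully open); the grip force is fixed at half the most; returns when the fingers have stopped.
- ctrl.sleep(seconds).
- ctrl.ik(position, orientation): joint angles nearest the present ones, or None.
- ctrl.read_camera(name): name is "side" or "top"; returns the picture (420x560x3 uint8, blue, green, red); there is no depth.
- ctrl.camera_params(name): a dict with "fx", "fy", "cx", "cy" (pixels), "D" ([k1, k2, p1, p2, k3] as OpenCV has them; the pictures are not rectified), "pose" (4x4, takes a point from camera to world coordinates). Camera axes: x right, y up, looking along -z (the intrinsics and any distortion apply to the point x, -y, -z); pixel columns grow to the right and rows downward; lengths in m; the calibration is good to about 2 mm. A picture is of the moment at which its call begins. camera_params takes no time and is no camera call.
A pose or a line that the arm cannot do raises ctrl.MotionError and nothing moves.
- ctrl.sign_off(): hands the job in, once; it reports no verdict.
Readings, each from a call of its own:
- ctrl.current_t(): time.
- ctrl.current_q(): joint angles.
- ctrl.current_dq(): joint speeds.
- ctrl.current_effort(): joint torques, N m.
- ctrl.current_tool_pos(): TCP position.
- ctrl.current_eef_rot(): TCP orientation.
- ctrl.current_contact_force(): force on the tool from outside, world axes, zero at the start.
- ctrl.current_wrist_torque(): the same for the moment, N m.
- ctrl.current_grip_width(): opening from 0.0 (shut) to 1.0 (fully open).
Only numpy, scipy, OpenCV 4.12 (cv2) and the standard library are available. Lean on these libraries where they do the work, as an engineer would, in place of code of your own. Each camera call takes 0.05 s, during which the arm holds its last target. There are 200 camera calls.

TASK

Two steel refrigerator control boxes stand on the kitchen bench. The one with the orange-knobbed bolt is finished and its mesh cover is down: slide its bolt fully home through the keeper on the cover and let go. The box with the black-knobbed bolt is still being worked on, so leave that bolt drawn back, and leave the red-capped amber oil bottle standing where it is.

Things in the scene. Friction and masses are not known exactly. Their poses are not given: they have to be found in the camera images.
- orange_bolt (a joint): Barrel bolt with the orange knob, on the box whose mesh cover is down. Value in m: 0 = drawn back, 0.060 = fully home at its end stop; starts at 0 to 0.012. The 12 mm rod enters the brass keeper at 0.014, leaves its far side at 0.038. About 2.5 N friction, no spring: stays where left. The box is fixed, 280 mm long (along the slide), 150 wide, its deck 70 mm above the bench; place and yaw vary.
- orange_knob (a point): Grip point on the axis of the upright orange knob (cylinder, 18 mm diameter, 42 mm tall) on the bolt: 50 mm above the deck, 120 mm above the bench, 18 mm below the knob's top. Moves with the bolt. x: level, the way the bolt slides home; y: level, across the bolt; z up. Barrel (22 mm wide) and keeper (26 mm) reach 23 mm above the deck; nothing else stands on the closed box.
- black_bolt (a joint): The same bolt with a black knob, on a second box of the same size whose mesh cover stands open, upright, to about 205 mm above the bench at its far end. Value in m: 0 = drawn back, 0.060 = home; starts at 0 to 0.012 and is to be left drawn back. The two boxes may change places.
- oil_bottle: Loose amber bottle with a red cap, 80 mm in diameter, 200 mm tall, 0.5 kg, standing upright at the right-hand (-y) side of the bench clear of the boxes. Origin: centre of its underside; z up along the bottle. Not to be handled.

How it is judged:
By the outcome, as a careful person would: the job done as asked, in the order asked, and still so for the second after the job is handed in, with the robot touching nothing.
It also fails if it takes over 29 s, if anything falls off the work surface, if the arm or the gripper's body presses on something with over 40 N, if the wrist force passes 120 N, or if a joint passes its speed limit or range.

## Working session

There is one attempt and no reset: what is moved stays moved. The work goes in short steps, each a Python script; the robot and the scene stay as the last script left them, time stands still between calls to the robot, and variables do not carry over. Pictures are saved under pics/ and viewed, about 8 in all and at most 12, crops included, and the job is handed in when it is done.

```bash
mkdir -p pics
python3 - <<'E'
from bench import ctrl
import cv2,numpy as np
for n in("top","side"):
    cv2.imwrite(f"pics/{n}0.png",ctrl.read_camera(n)); p=ctrl.camera_params(n)
    print(n,{k:np.round(p[k],3).tolist() for k in p})
print(ctrl.current_t(),ctrl.current_eef_rot().round(3) if hasattr(ctrl.current_eef_rot(),'round') else ctrl.current_eef_rot())
E
```

```text
top {'fx': 463.943, 'fy': 463.943, 'cx': 284.512, 'cy': 208.204, 'D': [0.022, 0.0, 0.0, 0.0, 0.0], 'pose': [[-0.013, 0.996, -0.083, 0.484], [-1.0, -0.015, -0.02, -0.122], [-0.021, 0.083, 0.996, 1.293], [0.0, 0.0, 0.0, 1.0]]}
side {'fx': 446.468, 'fy': 446.468, 'cx': 278.375, 'cy': 204.415, 'D': [-0.027, 0.0, 0.0, 0.0, 0.0], 'pose': [[-0.969, 0.172, -0.177, 0.381], [-0.246, -0.641, 0.727, 0.683], [0.011, 0.748, 0.663, 0.841], [0.0, 0.0, 0.0, 1.0]]}
0.1 [[ 0.423 -0.     0.906]
 [-0.906  0.001  0.423]
 [-0.001 -1.     0.   ]]
```

View pics/top0.png

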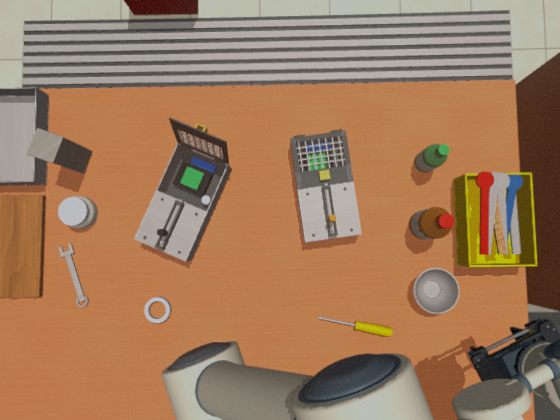

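View pics/side0.png

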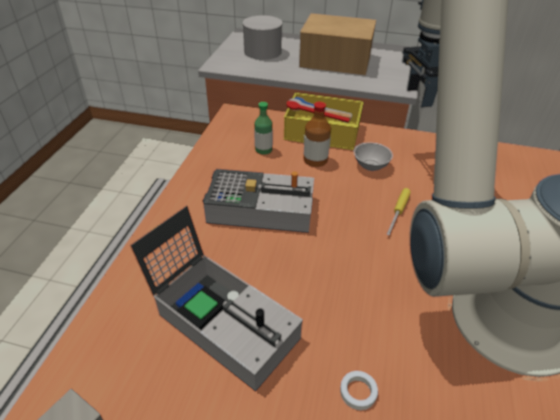

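Top view: the closed box is in the centre, with the orange knob near (332,218) and the brass keeper near (325,175), so home is roughly world +x. The black-knob box with its open cover is on the left, and the bottle is near (432,222), well clear. In the side view the orange knob is near (295,180).

```bash
cat > h.py <<'E'
import cv2,numpy as np
from bench import ctrl
def ray(n,uv):
    p=ctrl.camera_params(n);T=np.array(p["pose"])
    K=np.array([[p["fx"],0,p["cx"]],[0,p["fy"],p["cy"]],[0,0,1.]])
    x,y=cv2.undistortPoints(np.array([[uv]],float),K,np.array(p["D"],float))[0,0]
    return T[:3,3],T[:3,:3]@np.array([x,-y,-1.])
def on_z(n,uv,z):
    o,d=ray(n,uv);return o+d*(z-o[2])/d[2]
def tri(a,b):
    (o1,d1),(o2,d2)=ray("top",a),ray("side",b)
    s=np.linalg.lstsq(np.c_[d1,-d2],o2-o1,rcond=None)[0]
    p,q=o1+d1*s[0],o2+d2*s[1];return (p+q)/2,np.linalg.norm(p-q)
def blobs(img,lo,hi,roi):
    x0,y0,x1,y1=roi;m=cv2.inRange(cv2.cvtColor(img[y0:y1,x0:x1],cv2.COLOR_BGR2HSV),lo,hi)
    n,l,s,c=cv2.connectedComponentsWithStats(m)
    return [(int(s[i,4]),(c[i]+[x0,y0]).round(1).tolist(),(s[i,:4]+[x0,y0,0,0]).tolist()) for i in range(1,n) if s[i,4]>5],m
E
python3 - <<'E'
from h import *
t,s=cv2.imread("pics/top0.png"),cv2.imread("pics/side0.png")
for n,im,r in(("top",t,(315,195,350,235)),("side",s,(280,165,305,195))):
    print(n,"orange",blobs(im,(5,140,60),(18,255,255),r)[0])
for n,im,r in(("top",t,(310,160,340,195)),("side",s,(235,170,265,200))):
    print(n,"brass",blobs(im,(18,90,80),(32,255,255),r)[0])
a=cv2.resize(t[120:250,280:370],None,fx=4.5,fy=4.5,interpolation=cv2.INTER_CUBIC)
b=cv2.resize(s[160:240,195:325],None,fx=3,fy=4.5*130/130,interpolation=cv2.INTER_CUBIC)
b=cv2.copyMakeBorder(b,0,a.shape[0]-b.shape[0],0,0,cv2.BORDER_CONSTANT)
cv2.imwrite("pics/crop.png",np.hstack([a,b]))
E
```

```text
top orange [(12, [330.1, 219.2], [328, 216, 7, 6])]
side orange [(84, [294.0, 177.3], [291, 170, 8, 17])]
top brass [(113, [323.9, 174.7], [319, 169, 11, 12])]
side brass [(120, [250.4, 184.7], [245, 179, 12, 13])]
```

View pics/crop.png

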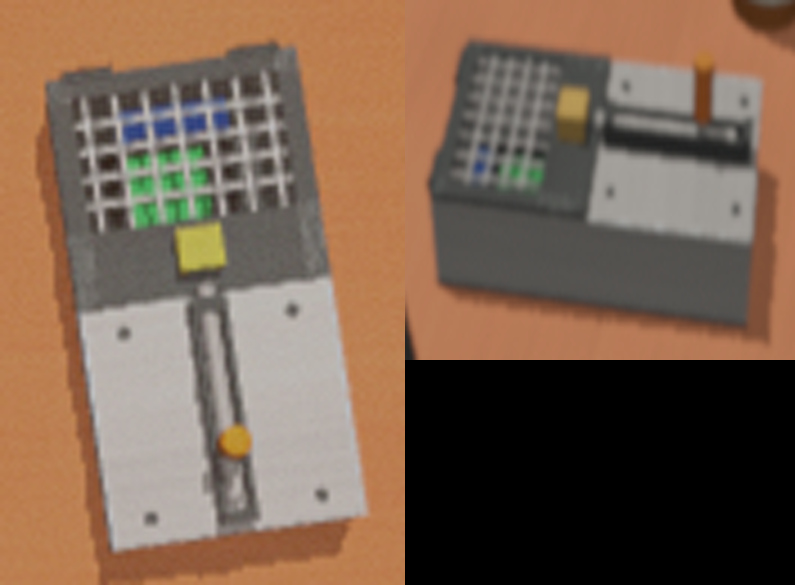

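The crop shows the orange knob's top disc at top-image (332,218), the keeper at (324.7,175), and the bolt pulled back below the keeper. In the side view the knob top is near (295,172). Next I'll compute positions from these and check them against each other.

Run:
```python
from h import *
c=lambda x,y:(x/4.5+280-.4,y/4.5+120-.4)
k=on_z("top",c(235,441),.138); print("knob top",k.round(4))
print("tri knob top",tri(c(235,441),(294.7,172.5)))
print("side mid z.12",on_z("side",(294.3,177.8),.118).round(4))
b=on_z("top",c(201,248),.093); print("keeper",b.round(4),"tri",tri(c(201,242),(250.4,181.5)))
P=[on_z("top",c(*q),.07) for q in((112,550),(367,515),(297,50),(50,85))]
print(np.round(P,4),[np.linalg.norm(P[i]-P[i-1]).round(3) for i in range(4)])
yaw=lambda v:np.degrees(np.arctan2(v[1],v[0])).round(2)
print("yaw edges",yaw(P[2]-P[1]),yaw(P[3]-P[0]),yaw(P[1]-P[0])+90,"knob-keeper",yaw(b-k),np.linalg.norm((b-k)[:2]))
bt=on_z("top",(440,221),.2);print("bottle~",bt.round(3))
for s in(1,-1):
    a=np.radians(yaw((P[2]-P[1])+(P[3]-P[0])));x=s*np.array([np.cos(a),np.sin(a),0]);y=np.array([0,0,-1.]);R=np.c_[x,y,np.cross(x,y)]
    for z in(.25,.101):print(s,ctrl.ik([k[0],k[1],z],R))
```

```text
knob top [ 0.5551 -0.2164  0.138 ]
tri knob top (array([ 0.55630903, -0.21606509,  0.1395427 ]), np.float64(0.0027235216220569992))
side mid z.12 [ 0.5591 -0.2211  0.118 ]
keeper [ 0.6701 -0.2029  0.093 ] tri (array([ 0.67360549, -0.20262633,  0.0959994 ]), np.float64(0.0010256367929240633))
[[ 0.4965 -0.149   0.07  ]
 [ 0.5149 -0.2978  0.07  ]
 [ 0.7913 -0.2637  0.07  ]
 [ 0.773  -0.1167  0.07  ]] [np.float64(0.278), np.float64(0.15), np.float64(0.278), np.float64(0.148)]
yaw edges 7.03 6.65 7.049999999999997 knob-keeper 6.71 0.11580179451567461
bottle~ [ 0.54  -0.463  0.2  ]
1 [-2.70409187e+01  2.40608501e+01  7.85340628e+01 -2.54444375e-14
  7.74050871e+01 -3.38809187e+01]
1 [-2.70409187e+01  3.32588438e+01  8.83722865e+01 -2.54444375e-14
  5.83688698e+01 -3.38809187e+01]
-1 [-2.70409187e+01  2.40608501e+01  7.85340628e+01 -2.54444375e-14
  7.74050871e+01  1.46119081e+02]
-1 [-2.70409187e+01  3.32588438e+01  8.83722865e+01 -2.54444375e-14
  5.83688698e+01  1.46119081e+02]
```

Box measures 278 x 149 mm, yaw is 6.9° by every measure, and the knob height is 138–140 mm; all match the given sizes. Moving above the knob, high enough to clear the bottle.

```bash
cat >> h.py <<'E'
a=np.radians(6.9);X=np.array([np.cos(a),np.sin(a),0]);Y=np.array([0,0,-1.])
R=np.c_[X,Y,np.cross(X,Y)];K0=np.array([.5557,-.2163,0])
def at(z,p=K0):return [p[0],p[1],z]
E
python3 - <<'E'
from h import *
p=ctrl.current_tool_pos();ctrl.move_l([p[0],p[1],.32],vel=.25)
ctrl.goto(at(.30),R);ctrl.move_l(at(.16),vel=.2)
print(ctrl.current_t(),ctrl.current_tool_pos(),ctrl.current_grip_width())
s,t=ctrl.read_camera("side"),ctrl.read_camera("top")
cv2.imwrite("pics/c1.png",np.hstack([cv2.resize(s[60:260,190:390],(580,580)),cv2.resize(t[120:260,340-70:350],(220,385))[:, :].copy() if 0 else np.zeros((580,1,3),np.uint8)]))
E
```

```text
3.1917 [ 0.55617022 -0.21688877  0.16095412] 0.9938590744732931
```

View pics/c1.png

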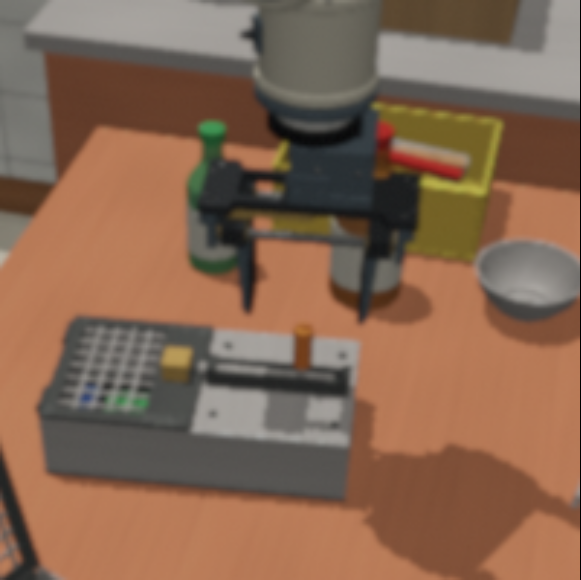

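The fingertips, at (248,312) and (366,318) in the crop, straddle the knob (top at (303,330)) symmetrically along the slide. Descending, gripping and sliding home until it reaches the stop.

Run:
```python
from h import *
print("down contact",ctrl.move_l(at(.103),vel=.1,contact_N=8),ctrl.current_tool_pos())
ctrl.command_gripper(0.0);p0=np.array(ctrl.current_tool_pos())
print("width mm",91*ctrl.current_grip_width(),ctrl.current_contact_force())
hit=ctrl.move_l((np.array(at(.103))+.068*X).tolist(),vel=.03,contact_N=14)
p=np.array(ctrl.current_tool_pos());print("stop",hit,"travel",(p-p0)@X,"F",ctrl.current_contact_force(),ctrl.current_t())
s=ctrl.read_camera("side");cv2.imwrite("pics/c2.png",cv2.resize(s[60:260,190:390],(580,580)))
```

```text
down contact False [ 0.55598644 -0.21644893  0.10347524]
width mm 17.05483870147523 [ 1.68585777  0.09723908 -1.91298776]
stop True travel 0.05642139412359788 F [-3.43940315  0.2099589   8.60127688] 6.8083
```

View pics/c2.png

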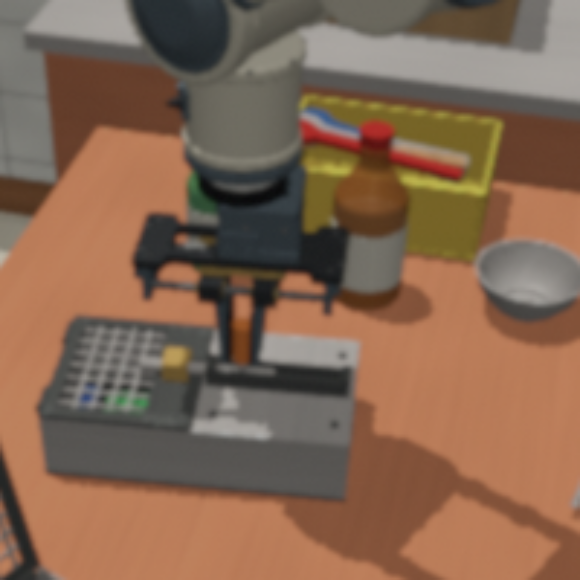

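The rod shows past the keeper. The force after stopping was low, so I'll push again to confirm this is the end stop.

Run:
```python
from h import *
p0=np.array(ctrl.current_tool_pos());f0=np.array(ctrl.current_contact_force());print(p0,f0)
hit=ctrl.move_l((p0+.010*X).tolist(),vel=.02,contact_N=18)
f=np.array(ctrl.current_contact_force());p=np.array(ctrl.current_tool_pos());print(hit,"extra",(p-p0)@X,"lat",(p-p0)@R[:,2],"F",f,ctrl.current_grip_width()*91)
ctrl.sleep(.2);print(ctrl.current_contact_force(),ctrl.current_tool_pos(),ctrl.current_t())
```

```text
[ 0.61177696 -0.20909243  0.10289384] [-3.93652315 -0.99952403  8.83683867]
True extra -5.551293563854495e-05 lat 1.0501238148606944e-05 F [-2.29142977 -0.97878629  8.35347335] 17.307326710699492
[-2.74312584 -0.41772318  7.83189971] [ 0.61175402 -0.20910638  0.10292809] 7.325
```

The second push stopped firmly with no further motion, and total travel of 56.4 mm fits a start of about 3.6 mm. To check this independently, I'll release, push from behind with one loose finger, then back off and withdraw.

Run:
```python
from h import *
p0=np.array(ctrl.current_tool_pos());ctrl.command_gripper(.4)
w=ctrl.current_grip_width()*91;f0=np.array(ctrl.current_contact_force())
hit=ctrl.move_l((p0+.022*X).tolist(),vel=.03,contact_N=12)
p=np.array(ctrl.current_tool_pos());print("gap each",(w-17.3)/2,"hit",hit,"moved mm",1e3*(p-p0)@X,f0,ctrl.current_contact_force())
ctrl.move_l(p0.tolist(),vel=.05);ctrl.command_gripper(1.0)
ctrl.move_l([p0[0],p0[1],.32],vel=.2)
q=ctrl.current_tool_pos();ctrl.movej([-70.445,20,75,0,85,-5.472]);print(ctrl.current_t(),ctrl.current_tool_pos(),ctrl.current_contact_force())
t,s=ctrl.read_camera("top"),ctrl.read_camera("side")
cv2.imwrite("pics/t3.png",t);cv2.imwrite("pics/s3.png",s)
cv2.imwrite("pics/c3.png",np.hstack([cv2.resize(t[110:270,130:330+40],(420,280)),cv2.resize(t[120:250,280:370],(375,542))[:280]]) )
a=cv2.resize(t[120:250,280:370],None,fx=4.5,fy=4.5,interpolation=cv2.INTER_CUBIC);cv2.imwrite("pics/c3.png",np.hstack([a,cv2.resize(s[160:360,140:340],(390,585))[:a.shape[0]]]))
t0,s0=cv2.imread("pics/top0.png"),cv2.imread("pics/side0.png")
for n,A,B,r in(("black top",t0,t,(140,200,215,260)),("black side",s0,s,(220,290,300,350)),("bottle top",t0,t,(405,200,460,245)),("bottle side",s0,s,(300,100,335,170))):
    x,y,u,v=r;d=cv2.absdiff(A[y:v,x:u],B[y:v,x:u]).max(2);print(n,(d>40).sum(),d.mean().round(2))
```

```text
gap each 9.583752753646278 hit True moved mm 9.140855102952209 [0.05162215 0.48040907 0.14323133] [-2.7970548  -1.36601067  2.36000728]
12.5583 [ 0.25009598 -0.52324801  0.31381443] [-0.26851545  0.24418915  0.14514823]
black top 0 2.78
black side 0 0.74
bottle top 0 4.76
bottle side 0 0.9
```

View pics/c3.png

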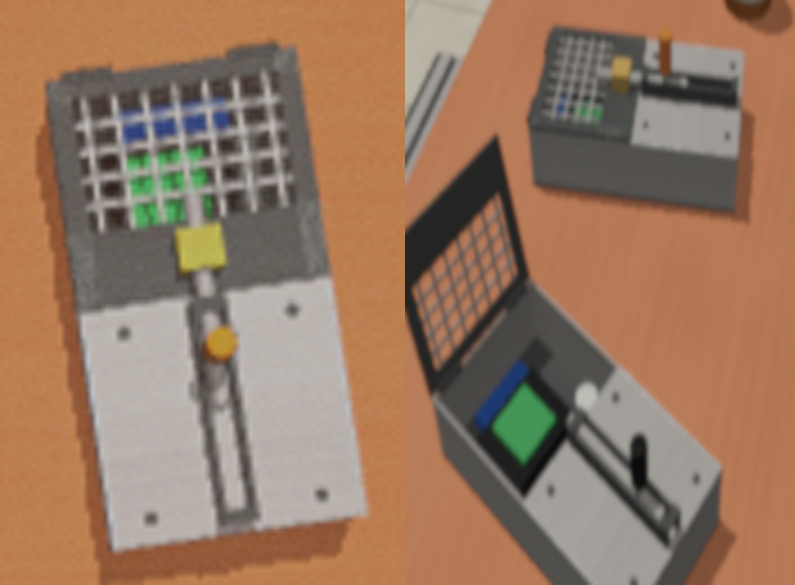

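The orange knob is now at crop (221,344), about 55 mm further on. The rod sticks out about 22–24 mm past the keeper, where fully home should give 22 mm. The black bolt and the bottle show no change.

```bash
python3 -c "
from bench import ctrl
ctrl.sign_off();print(ctrl.current_t())"
```

```text
the job is handed in; nothing more can be done
the job is handed in; nothing more can be done
```

The orange bolt is fully home through its keeper and released, and the job is handed in. The robot's clock read 12.6 s at my last check before sign-off, against the 29 s limit.

- **Bolt home:** I gripped the knob and slid it 56.4 mm until it stopped. A second push, and a push with one loose finger after release, both stopped within about 0.5 mm of the same place. In the final picture the rod sticks out about 24 mm past the keeper, where fully home should give 22 mm.
- **Left alone:** The black bolt and the oil bottle look unchanged between the first and last pictures from both cameras. The arm is parked clear and reads almost no contact force.
- **Odd reading:** At the stop the force on the tool showed about 8 N upward and only about 3 N along the slide. The upward force vanished when I let go, so I took it as strain from the grip. No check failed.

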